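# Lower the sample rods into the cooling pot on the ratchet lift

### The job

Slide the cooling pot along the worktop, without lifting it, between the two foot bars of the ratchet lift until it touches the stop at the back, and hang every sample rod from the wooden storage block end-down in a hole of its own in the raised carrier, resting on its collar. With the pot home and all rods hung, lift the winch pawl by its knob and let the load turn the crank back slowly until the carrier's pointer is level with the black depth marker on its post, then let the pawl drop back in so that the ratchet holds the carrier there, the rods hanging down inside the pot. Never force the carrier down, and leave the beaker, the dropper bottle and the grease pot where they are.

Things in the scene. Friction and masses are not known exactly. Their poses are not given: they have to be found in the camera images.
- lift: ratchet lift: grey frame, fixed. Origin on the worktop under the middle of the carrier plate; x points into the lift (the way the pot goes in), z up; ratchet wheel, pawl and crank are on its -y side. Two foot bars 16 mm high run along x, inner faces at y = +-56 mm, ends at x = -60 mm, stop at the back at x = 54 mm. Cheeks at x = 60 to 126 mm, 208 mm high, are its top
- home (a point): point on the worktop where the middle of the pot's underside stands when the pot touches the stop
- hole0 (a point): middle of carrier hole 0, at the plate's top face. The carrier is an aluminium plate 88 x 88 x 10 mm, its top 175 mm above the worktop when raised, with five through holes 12 mm across on a circle of 34 mm radius about its middle (hole 0 towards the lift's -x); a rod hangs in a hole with its collar on the plate
- hole1 (a point): the same for hole 1
- hole2 (a point): the same for hole 2
- hole3 (a point): the same for hole 3
- hole4 (a point): the same for hole 4
- pointer (a point): tip of the carrier's pointer, a small dark tongue at the middle of the plate's -y edge, at half the plate's thickness; it sinks with the carrier
- marker: depth marker: black block 18 x 16 mm, 16 mm high, clamped on an upright post on the -y foot bar, beside the carrier; origin at its middle. Its height differs from start to start, 40 to 54 mm below the raised pointer. The pointer must end between its lower and upper edges
- carrier (a joint): how far the carrier has sunk, in m: 0 raised, 0.068 at the end of its travel. With the pawl lifted the load sinks by itself at 5 to 7 mm/s, slowed by a damper; with the pawl down it stays, or sinks at most 4 mm more until the next ratchet tooth takes the load
- crank (a joint): angle of the crank in rad: 0 at the start, grows as the crank turns back and the carrier sinks (15 mm of carrier travel per rad, by rack and pinion). It can be wound the other way with the pawl down, which raises the carrier
- pawl (a joint): angle of the pawl in rad: 0 when its nose lies fully in the 24-tooth ratchet wheel; grows as the knob is lifted, at most 0.5. Above about 0.12 the nose is clear of the teeth and the crank runs back; let go, the pawl falls back by its weight and a spring. Lifting takes 1 to 2 N
- pawl_knob (a point): middle of the pawl's knob, a black upright cylinder 18 mm across and 24 mm high on the pawl's front end, 180 mm above the worktop. The pawl's pivot, parallel to the lift's y, lies 90 mm from the knob along the lift's +x and 42 mm below it, so the knob swings up and a little towards +x
- pot: cooling pot, loose: round aluminium vessel 106 mm across (109 mm at the bead near its rim), 60 mm high, wall 4 mm, inside 98 mm across, 0.5 kg; origin at the middle of its underside
- block: wooden storage block 124 x 82 x 60 mm, fixed, with six blind bores at x = -42, 0, 42 mm, y = +-21 mm of the block, 45 mm deep; origin at the middle of its underside
- rod0: sample rod, loose, 40 g: white ceramic shaft 8 mm across, 95 mm long; above it a steel collar 20 mm across, 5 mm thick, and a steel grip stem 11 mm across, 30 mm long. Origin at the shaft's tip, z along the rod to the stem. It starts upright in the block, tip 15 mm above the worktop. Three to five rods are present; all of these must be hung
- rod1: another such rod, or absent
- rod2: another such rod, or absent
- rod3: another such rod, or absent
- rod4: another such rod, or absent
- beaker: glass beaker, 54 mm wide and 71 mm high, open. Bystander
- dropper: small amber dropper bottle, 33 mm wide and 102 mm high. Bystander
- grease: flat round grease pot with a lid, 69 mm wide and 41 mm high. Bystander

How it is judged:
On the way, in this order (a step that is already met when the one before it is completed fails the run):
1. the pot stands home against the stop and every rod hangs in a hole of the carrier, which is still raised (horizontal distance between pot and home below 0.01 m and (horizontal distance between rod0 and hole0 below 0.01 m or horizontal distance between rod0 and hole1 below 0.01 m or horizontal distance between rod0 and hole2 below 0.01 m or horizontal distance between rod0 and hole3 below 0.01 m or horizontal distance between rod0 and hole4 below 0.01 m) and z of rod0 in the frame of hole0 between -0.1 and -0.09 m and angle between each of rod0, rod1, rod2, rod3, rod4's own z axis and vertical below 0.15 rad and (horizontal distance between rod1 and hole0 below 0.01 m or horizontal distance between rod1 and hole1 below 0.01 m or horizontal distance between rod1 and hole2 below 0.01 m or horizontal distance between rod1 and hole3 below 0.01 m or horizontal distance between rod1 and hole4 below 0.01 m) and z of rod1 in the frame of hole0 between -0.1 and -0.09 m and (horizontal distance between rod2 and hole0 below 0.01 m or horizontal distance between rod2 and hole1 below 0.01 m or horizontal distance between rod2 and hole2 below 0.01 m or horizontal distance between rod2 and hole3 below 0.01 m or horizontal distance between rod2 and hole4 below 0.01 m) and z of rod2 in the frame of hole0 between -0.1 and -0.09 m and (horizontal distance between rod3 and hole0 below 0.01 m or horizontal distance between rod3 and hole1 below 0.01 m or horizontal distance between rod3 and hole2 below 0.01 m or horizontal distance between rod3 and hole3 below 0.01 m or horizontal distance between rod3 and hole4 below 0.01 m) and z of rod3 in the frame of hole0 between -0.1 and -0.09 m and (horizontal distance between rod4 and hole0 below 0.01 m or horizontal distance between rod4 and hole1 below 0.01 m or horizontal distance between rod4 and hole2 below 0.01 m or horizontal distance between rod4 and hole3 below 0.01 m or horizontal distance between rod4 and hole4 below 0.01 m) and z of rod4 in the frame of hole0 between -0.1 and -0.09 m and value of joint carrier below 0.01 m), for 0.2 s.
2. the pawl is lifted clear and the loaded crank is turning back (value of joint pawl above 0.08 rad and value of joint crank above 0.9 rad), for 0.1 s.
At the end, for the whole second after the job is handed in: Pointer within 9 mm of the marker's mid-height, pawl in the wheel (under 0.06 rad), crank still; every rod upright (0.15 rad), its collar on the plate (5 mm), its tip under a hole (10 mm); pot at rest within 10 mm of home; nothing held (horizontal distance between pot and home below 0.01 m and (horizontal distance between rod0 and hole0 below 0.01 m or horizontal distance between rod0 and hole1 below 0.01 m or horizontal distance between rod0 and hole2 below 0.01 m or horizontal distance between rod0 and hole3 below 0.01 m or horizontal distance between rod0 and hole4 below 0.01 m) and z of rod0 in the frame of hole0 between -0.1 and -0.09 m and angle between each of rod0, rod1, rod2, rod3, rod4's own z axis and vertical below 0.15 rad and (horizontal distance between rod1 and hole0 below 0.01 m or horizontal distance between rod1 and hole1 below 0.01 m or horizontal distance between rod1 and hole2 below 0.01 m or horizontal distance between rod1 and hole3 below 0.01 m or horizontal distance between rod1 and hole4 below 0.01 m) and z of rod1 in the frame of hole0 between -0.1 and -0.09 m and (horizontal distance between rod2 and hole0 below 0.01 m or horizontal distance between rod2 and hole1 below 0.01 m or horizontal distance between rod2 and hole2 below 0.01 m or horizontal distance between rod2 and hole3 below 0.01 m or horizontal distance between rod2 and hole4 below 0.01 m) and z of rod2 in the frame of hole0 between -0.1 and -0.09 m and (horizontal distance between rod3 and hole0 below 0.01 m or horizontal distance between rod3 and hole1 below 0.01 m or horizontal distance between rod3 and hole2 below 0.01 m or horizontal distance between rod3 and hole3 below 0.01 m or horizontal distance between rod3 and hole4 below 0.01 m) and z of rod3 in the frame of hole0 between -0.1 and -0.09 m and (horizontal distance between rod4 and hole0 below 0.01 m or horizontal distance between rod4 and hole1 below 0.01 m or horizontal distance between rod4 and hole2 below 0.01 m or horizontal distance between rod4 and hole3 below 0.01 m or horizontal distance between rod4 and hole4 below 0.01 m) and z of rod4 in the frame of hole0 between -0.1 and -0.09 m and z of pointer in the frame of marker between -0.009 and 0.009 m and value of joint pawl below 0.06 rad and velocity of joint crank below 0.08 rad/s and linear speed of pot below 0.02 m/s); the robot touches nothing.
It fails at once if the crank runs back faster than 2 rad/s (the carrier is forced down) (velocity of joint crank above 2 rad/s).
It fails at once if the pot is lifted off the worktop by more than 15 mm (height (world z) of pot above 0.015 m).
It fails at once if beaker, dropper bottle or grease pot is moved by more than 30 mm (distance of any of beaker, dropper, grease from where it was at the start of the episode above 0.03 m).
Of rod0, rod1, rod2, rod3, rod4 only 3 to 5 are there at a start; the rules pass over those that are not, and their reading is None.
At some moment in a run one of pot may be knocked a few centimetres aside while the robot is not near it.
Once in a run the grip may slacken for a moment while it holds something.
It also fails if it takes over 210 s, if anything falls off the work surface, if the arm or the gripper's body presses on something with over 40 N, if the wrist force passes 120 N, or if a joint passes its speed limit or range.

### The arm

A 7-joint arm with a two-finger parallel gripper is mounted at the origin on a cart in front of the work surface, level with it; the furniture and walls round the work are solid. World frame = base frame: x ahead of the robot, y to its left, z up, the work surface at z = 0. Lengths are in m, angles in rad, forces in N, time in s.
With the tool pointing down it reaches from about 0.35 to 0.9 m from the base axis. Payload 19.9 kg.
Tool frame: the origin (TCP) lies on the centre line of the jaws, within the pads' length; the fingertips stand 22 mm ahead of it and the grasp point (between the pads) lies 3 mm ahead of it; z points along the fingers, y is the line along which they close (so a half turn about z gives the same grasp; the last joint's range is limited). The gripper opens to 85 mm and grips with 20 to 120 N. Pads are 22 mm wide; open, the fingers measure 114 mm over their backs; the gripper's body (76 mm by 85 mm) begins 54 mm behind the grasp point. The pads swing forward as they close: fully open they stand 13 mm farther back than shut.
Start: joints at [-1.22, 0.417, -0.01, 1.614, 0.005, 1.111, -0.053], TCP at [0.239, 0.578, 0.253] pointing down, gripper open.
Joint ranges: [-2.81, 2.81], [-0.39, 2.02], [-1.27, 1.25], [0.06, 2.57], [-1.19, 4.33], [0.19, 2], [-2.82, 2.82]. Speed limits (rad/s): [1.89, 1.89, 2.39, 2.39, 3.01, 3.01, 3.01].

### API

Orientations are given as a unit quaternion [w, x, y, z].
In Python, from station import move_to, movel, move_joints, open_gripper, grab, wait, inverse_kinematics, capture, camera_params, PlanningError, hand_in, search_frame, cut_out, mark_of, get_t, get_joint_pos, get_qd, get_effort, get_tool_pos, get_tool_rot, get_wrist_force, get_ft_torque, get_opening, get_grip_force gives the robot as it stands. Calls block until the motion is done:
- move_to(position, orientation): joint-space move of the TCP to a pose.
- movel(position, rotation=None, v=0.15, stop_force=None): straight line of the TCP; rotation=None keeps the orientation; v is the mean speed in m/s. With stop_force (N) it stops when the force on the tool has changed by that much, and returns True; else False.
- move_joints(angles): joint-space move.
- open_gripper() and grab(grip_force=None): open the fingers fully, or close them until they stop; grip_force is the grip in N (None keeps the last).
- wait(seconds).
- inverse_kinematics(position, orientation): joint angles nearest the present ones, or None.
- capture(name): name is "side" or "top" or "wrist"; returns the picture (480x640x3 uint8, red, green, blue); there is no depth.
- camera_params(name): a dict with "camera_matrix" (3x3 intrinsics, pixels), "view" (4x4, takes a point from world to camera coordinates). Camera axes: x right, y up, looking along -z (the intrinsics and any distortion apply to the point x, -y, -z); pixel columns grow to the right and rows downward; lengths in m; the calibration is good to about 2 mm. A picture is of the moment at which its call begins: read the wrist's pose just before it. camera_params takes no time and is no camera call; for the wrist camera it gives the pose at the moment of the call.
A pose or a line that the arm cannot do raises PlanningError and nothing moves.
- hand_in(): hands the job in; it is judged then, once.
Trained networks look in the newest picture that a camera, given by its name, has taken for a name from the list of things; names that differ only in an ending like _2 or _b are one class to them, and where a whole thing is asked for, a point or a joint stands for the part that bears it (a point fixed in the world has none). Each returns a list of dicts, best first, with "p" (0 to 1); they miss things now and then, are a little off and sometimes report something else, mostly with a low value. They report only what shows in the picture. A call takes as long as a camera call.
- search_frame(camera, name): "point" ([x, y, z] in m, in the coordinates of the camera as it stood for that picture, good to about 4 mm: the middle of the surface that is visible of it).
- cut_out(camera, name): "region" (480x640 bool, what is visible of it).
- mark_of(camera, name): "point" ([x, y, z] in m, in the coordinates of the camera as it stood for that picture, good to about 4 mm: a listed point, or the origin of a listed thing).
Readings, each from a call of its own:
- get_t(): time.
- get_joint_pos(): joint angles.
- get_qd(): joint speeds.
- get_effort(): joint torques, N m.
- get_tool_pos(): TCP position.
- get_tool_rot(): TCP orientation.
- get_wrist_force(): force on the tool from outside, world axes, zero at the start.
- get_ft_torque(): the same for the moment, N m.
- get_opening(): finger opening in m.
- get_grip_force(): force on a finger pad.
Only numpy, scipy, OpenCV 4.12 (cv2) and the standard library are available. Lean on these libraries where they do the work, as an engineer would, in place of code of your own. Each camera call takes 0.05 s, during which the arm holds its last target. There are 200 camera calls.

## Working session

There is one attempt and no reset: what is moved stays moved. The work goes in short steps, each a Python script; the robot and the scene stay as the last script left them, time stands still between calls to the robot, and variables do not carry over. Pictures are saved under pics/ and viewed, at most 14 in all, crops included, and the job is handed in when it is done.

```bash
ls; mkdir -p pics; cat > h.py <<'E'
import numpy as np, cv2
from station import *
def save(n,f):
    im=capture(n); cv2.imwrite('pics/'+f,im[:,:,::-1]); return im
def w(n,p):  # camera->world
    V=np.array(camera_params(n)["view"]); return (np.linalg.inv(V)@np.r_[p,1])[:3]
def proj(n,P):
    c=camera_params(n); q=np.array(c["view"])@np.r_[P,1]; u=np.array(c["camera_matrix"])@np.array([q[0],-q[1],-q[2]]); return u[:2]/u[2]
E
cat > a.py <<'E'
from h import *
print(get_t(),get_tool_pos(),get_tool_rot())
for n in("top","side"):
    save(n,n+"0.png")
    print(n,np.round(np.linalg.inv(np.array(camera_params(n)["view"]))[:3,3],3))
    for k in["lift","home","hole0","hole1","hole2","hole3","hole4","pointer","marker","pawl_knob","pot","block","rod0","beaker","dropper","grease"]:
        for d in mark_of(n,k)[:6]:
            if d["p"]>.2: print(k,round(d["p"],2),np.round(w(n,d["point"]),3))
print(get_t())
E
python3 a.py
```

```text
pics
station.py
0.0 [0.2385451  0.57733436 0.25262992] [-7.36535924e-05  1.94638593e-01  9.80874821e-01 -6.30514971e-04]
top [0.351 0.069 1.201]
lift 0.28 [ 0.472 -0.136  0.128]
home 0.38 [0.44  0.337 0.011]
hole0 0.9 [ 0.499 -0.124  0.168]
hole0 0.85 [ 0.518 -0.16   0.178]
hole0 0.74 [ 0.555 -0.159  0.178]
hole0 0.72 [ 0.57  -0.125  0.178]
hole0 0.65 [ 0.534 -0.096  0.173]
hole1 0.9 [ 0.499 -0.124  0.168]
hole1 0.85 [ 0.518 -0.16   0.178]
hole1 0.74 [ 0.555 -0.159  0.178]
hole1 0.72 [ 0.57  -0.125  0.178]
hole1 0.65 [ 0.534 -0.096  0.173]
hole2 0.9 [ 0.499 -0.124  0.168]
hole2 0.85 [ 0.518 -0.16   0.178]
hole2 0.74 [ 0.555 -0.159  0.178]
hole2 0.72 [ 0.57  -0.125  0.178]
hole2 0.65 [ 0.534 -0.096  0.173]
hole3 0.9 [ 0.499 -0.124  0.168]
hole3 0.85 [ 0.518 -0.16   0.178]
hole3 0.74 [ 0.555 -0.159  0.178]
hole3 0.72 [ 0.57  -0.125  0.178]
hole3 0.65 [ 0.534 -0.096  0.173]
hole4 0.9 [ 0.499 -0.124  0.168]
hole4 0.85 [ 0.518 -0.16   0.178]
hole4 0.74 [ 0.555 -0.159  0.178]
hole4 0.72 [ 0.57  -0.125  0.178]
hole4 0.65 [ 0.534 -0.096  0.173]
pointer 0.69 [ 0.479 -0.135  0.168]
marker 0.59 [ 0.471 -0.133  0.127]
pawl_knob 0.76 [ 0.471 -0.197  0.18 ]
pot 0.68 [0.476 0.08  0.001]
block 0.7 [0.483 0.358 0.002]
rod0 0.62 [0.527 0.338 0.012]
rod0 0.6 [0.484 0.337 0.017]
rod0 0.47 [0.484 0.379 0.01 ]
rod0 0.45 [0.443 0.335 0.01 ]
beaker 0.71 [0.387 0.266 0.002]
dropper 0.59 [0.441 0.335 0.012]
grease 0.91 [ 0.382 -0.051  0.   ]
side [0.098 0.98  0.556]
pot 0.63 [0.475 0.079 0.002]
block 0.86 [0.478 0.355 0.002]
beaker 0.89 [0.38  0.268 0.001]
dropper 0.69 [ 0.627  0.278 -0.001]
1.7
```

View pics/top0.png

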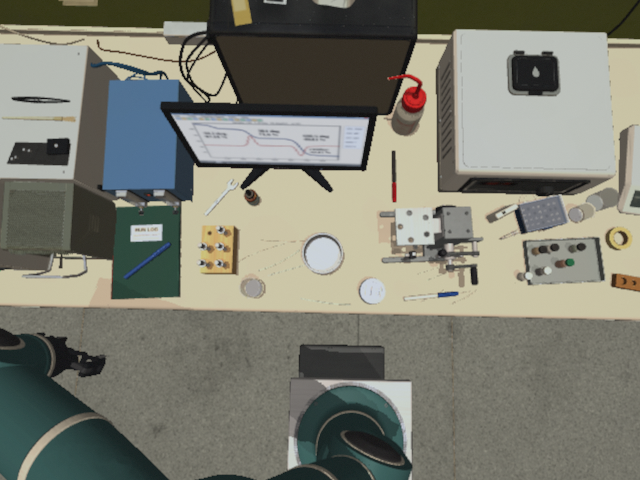

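View pics/side0.png

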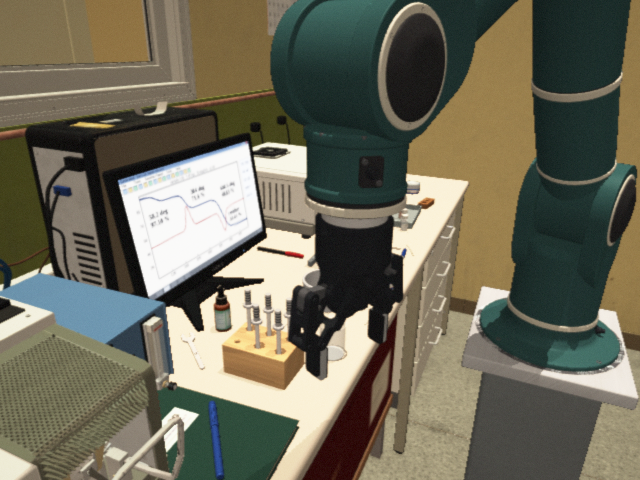

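The top view shows the block at (220,250), the pot at (323,253), the lift carrier at (415,225) with the crank near (470,270), and the grease pot at (372,291). The lift's +x is about world −y. Next I'll take wrist views of the block and the lift.

```bash
cat > b.py <<'E'
from h import *
from scipy.spatial.transform import Rotation as R
Q=[0,0,1,0]
def look(P,f,ks,n=6,q=Q):
    move_to(P,q); save("wrist",f)
    print(f,np.round(np.linalg.inv(np.array(camera_params("wrist")["view"]))[:3,3],3),get_t())
    for k in ks:
        for d in mark_of("wrist",k)[:n]:
            if d["p"]>.25: print(k,round(d["p"],2),np.round(w("wrist",d["point"]),4),np.round(proj("wrist",w("wrist",d["point"]))))
if __name__=="__main__":
    look([.46,.36,.38],"wb1.png",["rod0","block"])
    look([.46,.33,.36],"wb2.png",["rod0","block"])
    look([.47,-.06,.42],"wl1.png",["hole0","pointer","marker","pawl_knob","lift","home","pot"])
    look([.48,-.13,.40],"wl2.png",["hole0","pointer","marker","pawl_knob","lift","home"])
E
python3 b.py
```

```text
wb1.png [0.393 0.361 0.501] 3.0167
rod0 0.82 [0.4344 0.376  0.0139] [327. 170.]
rod0 0.8 [0.444  0.329  0.0162] [292. 177.]
rod0 0.76 [0.5198 0.3352 0.0158] [298. 231.]
rod0 0.61 [0.4745 0.3378 0.0189] [299. 200.]
rod0 0.58 [0.4784 0.3793 0.0123] [329. 202.]
block 0.65 [ 0.4804  0.3573 -0.    ] [313. 202.]
wb2.png [0.394 0.33  0.481] 3.4333
rod0 0.76 [0.4779 0.3395 0.0161] [322. 204.]
rod0 0.74 [0.4476 0.3352 0.0187] [319. 181.]
rod0 0.71 [0.4332 0.3783 0.0141] [352. 169.]
rod0 0.63 [0.4753 0.3781 0.011 ] [351. 201.]
rod0 0.54 [0.5242 0.3372 0.0179] [321. 238.]
block 0.92 [ 0.4795  0.3589 -0.0015] [336. 203.]
wl1.png [ 0.404 -0.059  0.541] 5.05
hole0 0.85 [ 0.555  -0.1575  0.1789] [226. 281.]
hole0 0.73 [ 0.5615 -0.123   0.1748] [258. 285.]
hole0 0.72 [ 0.5001 -0.1261  0.1793] [252. 232.]
hole0 0.62 [ 0.5141 -0.164   0.1772] [218. 245.]
hole0 0.57 [ 0.533  -0.0995  0.1773] [278. 261.]
pointer 0.58 [ 0.4762 -0.137   0.1726] [242. 209.]
marker 0.65 [ 0.4712 -0.1347  0.1275] [252. 197.]
marker 0.5 [ 0.6263  0.2754 -0.0008] [520. 279.]
pawl_knob 0.93 [ 0.4684 -0.2043  0.1812] [175. 203.]
pot 0.77 [ 0.4757  0.0795 -0.0022] [407. 186.]
wl2.png [ 0.414 -0.13   0.521] 5.8417
hole0 0.9 [ 0.5354 -0.0963  0.1754] [348. 260.]
hole0 0.7 [ 0.5628 -0.1172  0.1779] [328. 286.]
hole0 0.68 [ 0.5148 -0.1636  0.1775] [282. 241.]
hole0 0.61 [ 0.4971 -0.1246  0.1796] [320. 225.]
hole0 0.6 [ 0.5519 -0.1553  0.1754] [291. 275.]
pointer 0.94 [ 0.4775 -0.1368  0.1742] [308. 204.]
marker 0.5 [ 0.4699 -0.1351  0.1285] [310. 190.]
pawl_knob 0.67 [ 0.47   -0.1981  0.1793] [245. 198.]
```

View pics/wl2.png

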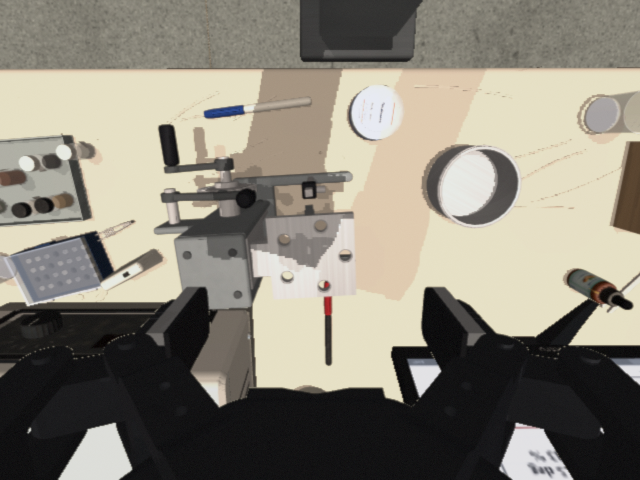

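View pics/wb2.png

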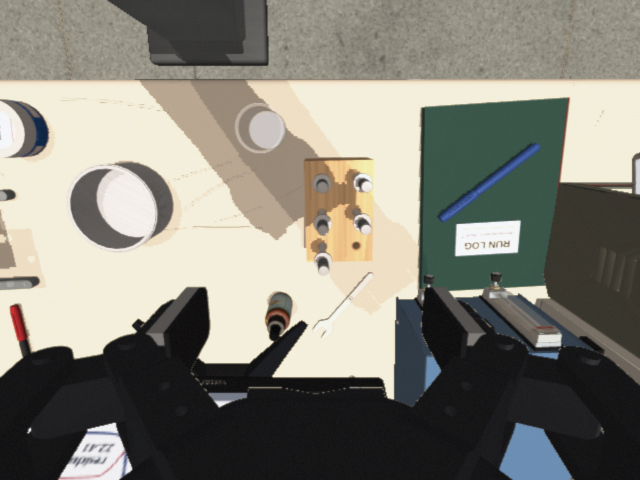

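Five rods, with the empty bore at (355,245) in wb2. In wl2 the carrier holes are around (315,255), the pointer is at (309,210), the marker at (309,188) and the knob at (245,198). I'll refine these with several wrist yaws, so that camera bias averages out, and rigid fits.

```bash
cat > c.py <<'E'
from h import *
from scipy.spatial.transform import Rotation as R
from scipy.optimize import least_squares
import pickle
def quat(yaw,tilt=0):
    q=(R.from_euler('z',yaw)*R.from_quat([0,1,0,0])).as_quat(); return [q[3],q[0],q[1],q[2]]
D={}
def view(c,h,yaws,ks,back=.05):
    for y in yaws:
        P=[c[0]-back*np.cos(y),c[1]-back*np.sin(y),h]
        try: move_to(P,quat(y))
        except PlanningError as e: print("no",y,e); continue
        wait(.2); V=camera_params("wrist"); im=save("wrist","m_%d_%d.png"%(c[1]*1000,y*100))
        pickle.dump(V,open("pics/m_%d_%d.pkl"%(c[1]*1000,y*100),"wb"))
        for k in ks:
            for d in mark_of("wrist",k)[:6]:
                if d["p"]>.3: D.setdefault(k,[]).append(np.r_[w("wrist",d["point"]),y])
view([.53,-.14],.40,[0,.8,-.8,1.5,-1.5],["hole0","pointer","marker","pawl_knob","pot"])
view([.48,.36],.37,[.8,0,-.8,-1.5],["rod0","block"])
pickle.dump(D,open("D.pkl","wb"))
for k in["pointer","marker","pawl_knob","pot","block"]:
    print(k); print(np.round(D.get(k,[]),4))
def fit(obs,model,x0):
    obs=np.array(obs)
    def f(x):
        M=model(x); d=obs[:,None,:2]-M[None]; i=(d**2).sum(2).argmin(1)
        return (d[np.arange(len(obs)),i]/.003).ravel()
    r=least_squares(f,x0,loss="soft_l1"); m=model(r.x)
    e=f(r.x).reshape(-1,2)*.003
    print(np.round(r.x,4),"n",len(obs),"rms",np.sqrt((e**2).mean(0)),"z",np.median(obs[:,2]))
    for y in sorted(set(obs[:,3])): print("  yaw",y,np.round(np.median(e[obs[:,3]==y],0),4),(obs[:,3]==y).sum())
    print(np.round(m,4)); return r.x
def rot(a): return np.array([[np.cos(a),-np.sin(a)],[np.sin(a),np.cos(a)]])
A=np.pi+np.arange(5)*2*np.pi/5; H=.034*np.c_[np.cos(A),np.sin(A)]
print("holes"); fit(D["hole0"],lambda x:H@rot(x[2]).T+x[:2],[.534,-.132,-np.pi/2])
B=np.array([[x,y] for x in(-.042,0,.042) for y in(-.021,.021)])
print("block"); fit(D["rod0"],lambda x:B@rot(x[2]).T+x[:2],[.48,.357,0])
print(np.round(sorted(map(list,D["rod0"])),3))
print(get_t())
E
python3 c.py
```

```text
pointer
[[ 0.5354 -0.0981  0.1735  0.    ]
 [ 0.4759 -0.138   0.1735  0.    ]
 [ 0.4799 -0.1408  0.1716  0.8   ]
 [ 0.4772 -0.1402  0.1735  1.5   ]
 [ 0.48   -0.1373  0.1727 -1.5   ]]
marker
[[ 0.472  -0.1329  0.1273  0.    ]
 [ 0.5506 -0.159   0.1794  0.    ]
 [ 0.5654 -0.123   0.1757  0.    ]
 [ 0.469  -0.1359  0.1288  0.8   ]
 [ 0.5519 -0.1588  0.1731 -0.8   ]
 [ 0.4665 -0.1355  0.1261 -0.8   ]
 [ 0.471  -0.1354  0.1288  1.5   ]
 [ 0.469  -0.1332  0.1309 -1.5   ]]
pawl_knob
[[ 4.696e-01 -2.029e-01  1.796e-01  0.000e+00]
 [ 5.522e-01 -1.581e-01  1.759e-01  0.000e+00]
 [ 4.691e-01 -2.035e-01  1.826e-01  8.000e-01]
 [ 4.693e-01 -2.025e-01  1.817e-01 -8.000e-01]
 [ 4.756e-01  8.360e-02  2.000e-04 -8.000e-01]
 [ 6.251e-01  2.805e-01  1.200e-03 -8.000e-01]
 [ 4.706e-01 -2.003e-01  1.811e-01  1.500e+00]
 [ 4.693e-01 -2.013e-01  1.815e-01 -1.500e+00]]
pot
[[ 4.775e-01  8.190e-02 -2.000e-04  0.000e+00]
 [ 4.750e-01  8.290e-02 -3.300e-03  8.000e-01]
 [ 4.760e-01  8.380e-02  1.000e-04 -8.000e-01]
 [ 4.693e-01 -1.997e-01  1.802e-01  1.500e+00]
 [ 4.756e-01  8.060e-02  1.500e-03  1.500e+00]
 [
[... 782 characters left out ...]
3
  yaw -0.8 [-0.     -0.0002] 4
  yaw 0.0 [-0.0009 -0.0006] 4
  yaw 0.8 [ 0.     -0.0002] 5
[[0.4369 0.334 ]
 [0.4359 0.376 ]
 [0.4789 0.335 ]
 [0.4779 0.377 ]
 [0.5209 0.3361]
 [0.5199 0.378 ]]
[[ 0.433  0.375  0.017 -0.8  ]
 [ 0.435  0.374  0.017  0.   ]
 [ 0.435  0.378  0.017  0.8  ]
 [ 0.436  0.374  0.014 -1.5  ]
 [ 0.442  0.336  0.017 -1.5  ]
 [ 0.442  0.336  0.016  0.8  ]
 [ 0.444  0.333  0.017 -0.8  ]
 [ 0.474  0.335  0.018  0.   ]
 [ 0.476  0.335  0.017  0.8  ]
 [ 0.477  0.378  0.015  0.   ]
 [ 0.477  0.337  0.017 -1.5  ]
 [ 0.478  0.337  0.019 -0.8  ]
 [ 0.479  0.378  0.013 -0.8  ]
 [ 0.479  0.377  0.011  0.8  ]
 [ 0.521  0.334  0.016  0.8  ]
 [ 0.523  0.333  0.016  0.   ]]
22.2333
```

```bash
cat > r.py <<'E'
from h import *
from scipy.spatial.transform import Rotation as R
C=np.array([.5317,-.1335]); YAW=-1.4856; BC=np.array([.4784,.356]); BY=.0245
def rot(a): return np.array([[np.cos(a),-np.sin(a)],[np.sin(a),np.cos(a)]])
def L(x,y): return C+rot(YAW)@[x,y]
def quat(yaw):
    q=(R.from_euler('z',yaw)*R.from_quat([0,1,0,0])).as_quat(); return [q[3],q[0],q[1],q[2]]
A=np.pi+np.arange(5)*2*np.pi/5
HOLE=[L(.034*np.cos(a),.034*np.sin(a)) for a in A]
RODS=dict(a=(-.042,-.021),b=(-.042,.021),c=(0,-.021),d=(0,.021),e=(.042,-.021))
RC=dict(a=-45,b=45,c=0,d=0,e=45)           # closing angle, block frame, deg
HC=[90,162,90,55,18]                        # closing angle, lift frame (h0,h1,h4 tangential)
def yawof(closing_world):                   # tool yaw in (-90,90]
    y=closing_world-np.pi/2
    while y<=-np.pi/2: y+=np.pi
    while y>np.pi/2: y-=np.pi
    return y
ZG=.147; OFF=ZG-.015; UP=.340
def pick(r,dz=0,shift=(0,0)):
    p=BC+rot(BY)@RODS[r]+np.array(shift); q=quat(yawof(np.radians(RC[r])+BY))
    open_gripper(); move_to([*p,.25],q); movel([*p,ZG+dz],v=.12)
    grab(40); o=get_opening(); print("pick",r,"open",round(o,4),"F",np.round(get_wrist_force(),1))
    movel([*p,UP],v=.2); print(" up open",round(get_opening(),4),get_t()); return o>.008
def hang(h,off=OFF,start=(0,0)):
    p=HOLE[h]; q=quat(yawof(np.radians(HC[h])+YAW)); cl=np.radians(HC[h])+YAW
    u=np.array([np.cos(cl),np.sin(cl)]); n=np.array([-u[1],u[0]])
    movel([*p,UP],q,v=.3); movel([*p,.178+off],v=.2)
    offs=[(0,0)]+[(r*np.cos(t),r*np.sin(t)) for r,m in((.002,6),(.004,10)) for t in np.arange(m)*2*np.pi/m+np.pi/2]
    for a,b in offs:
        s=p+a*u+b*n+np.array(start)
        movel([*s,.178+off],v=.05)
        hit=movel([*s,.087+off],v=.06,stop_force=5); z=get_tool_pos()[2]-off
        if z<.160: break
        movel([*s,.178+off],v=.1)
    print("hang",h,"off",np.round([a*1e3,b*1e3],1),"hit",hit,"tip z",round(z,4),"open",round(get_opening(),4),"F",np.round(get_wrist_force(),1),get_t())
    return z
def release():
    open_gripper(); P=get_tool_pos(); movel([P[0],P[1],UP],v=.25); print(" t",get_t())
E
cat > s1.py <<'E'
from r import *
if pick("e"):
    save("wrist","pick1.png")
    z=hang(2)
    save("wrist","hang1.png")
E
python3 s1.py
```

```text
pick e open 0.009 F [0.7 0.4 1.6]
 up open 0.0093 26.0583
hang 2 off [0. 0.] hit False tip z 0.0873 open 0.0094 F [-0.6 -0.4 -0.9] 30.1333
```

View pics/hang1.png

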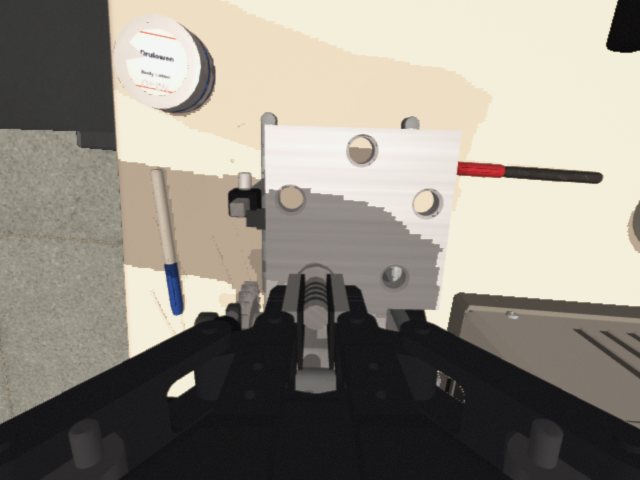

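The rod (collar near (315,270)) is in hole 2 and the other four holes are free. I'll release it and do the next two.

```bash
cat > s2.py <<'E'
import sys
from r import *
for r,h in [s.split(":") for s in sys.argv[1:]]:
    if not pick(r): print("MISSED"); break
    z=hang(int(h))
    if z>.105: print("not seated"); break
    release()
E
python3 - <<'E'
import sys; sys.path.insert(0,'.')
from r import *
release()
E
python3 s2.py a:3 b:1
```

```text
t 31.5417
pick a open 0.0091 F [-0.5 -0.5  2.8]
 up open 0.0094 36.4083
hang 3 off [-0. -2.] hit False tip z 0.0873 open 0.0092 F [ 0.3 -0.4 -0.9] 43.925
 t 45.2833
pick b open 0.0095 F [0.3 0.2 2.2]
 up open 0.0094 50.8333
hang 1 off [0. 0.] hit False tip z 0.0873 open 0.0094 F [ 0.7 -0.2 -0.4] 54.8833
 t 56.2417
```

```bash
python3 s2.py c:4 d:0 && python3 - <<'E'
from r import *
import os
move_to([*L(-.05-.03,0),.42],quat(yawof(YAW+np.pi/2)))
save("wrist","hung.png")
for k in["rod0","pot","hole0","pointer","marker"]:
    for d in mark_of("wrist",k)[:6]:
        if d["p"]>.3: print(k,round(d["p"],2),np.round(w("wrist",d["point"]),4))
print([list(np.round(h,4)) for h in HOLE],get_t())
E
```

```text
pick c open 0.0093 F [ 1.4 -0.2  2.3]
 up open 0.0093 61.35
hang 4 off [0. 0.] hit False tip z 0.0872 open 0.0092 F [ 0.6 -0.2 -0.5] 66.0583
 t 67.4167
pick d open 0.0095 F [ 1.3 -0.4  1.3]
 up open 0.0092 72.925
hang 0 off [0. 0.] hit False tip z 0.0873 open 0.0096 F [ 0.3 -0.8 -0.2] 76.8917
 t 78.25
rod0 0.59 [ 0.5236 -0.1003  0.0766]
pot 0.92 [ 0.4769  0.0804 -0.001 ]
hole0 0.96 [ 0.5303 -0.0982  0.175 ]
hole0 0.74 [ 0.5122 -0.1653  0.1764]
hole0 0.66 [ 0.5574 -0.1201  0.1726]
hole0 0.58 [ 0.4981 -0.1271  0.1774]
hole0 0.57 [ 0.5509 -0.1565  0.1756]
pointer 0.8 [ 0.4751 -0.1407  0.172 ]
marker 0.59 [ 0.4687 -0.1341  0.1266]
marker 0.47 [ 0.4746  0.0813 -0.0022]
[[np.float64(0.5288), np.float64(-0.0996)], [np.float64(0.4986), np.float64(-0.1258)], [np.float64(0.5141), np.float64(-0.1626)], [np.float64(0.554), np.float64(-0.1592)], [np.float64(0.563), np.float64(-0.1203)]] 79.0083
```

View pics/hung.png

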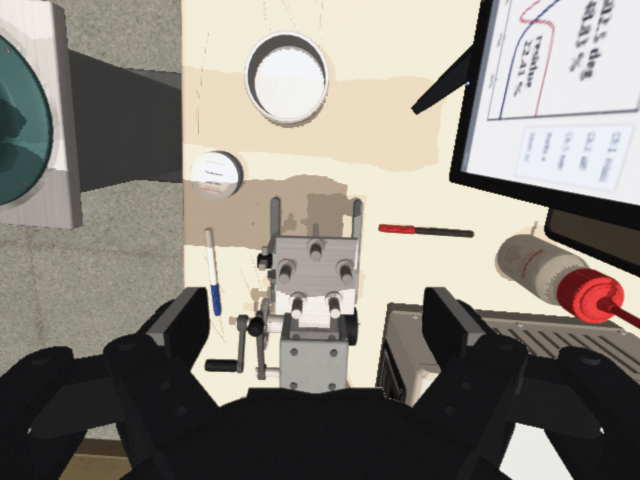

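All five rods hang in the carrier, and the pot at (287,78) hasn't moved. Next I'll drag the pot by its rim to the bars, then push it home with a tilted, closed gripper.

```bash
cat > p1.py <<'E'
from r import *
X=rot(YAW)@[1,0]; pot=np.array([.4757,.0815]); q=quat(yawof(YAW))
g=pot-.051*X
open_gripper(); move_to([*g,.16],q)
hit=movel([*g,.050],v=.1,stop_force=10); print("hit",hit,get_tool_pos())
grab(40); print("open",get_opening(),get_wrist_force())
for x in(-.118,-.068):
    h=movel([*L(x-.051,0),.050],v=.08,stop_force=25); print(h,get_tool_pos(),get_opening(),np.round(get_wrist_force(),1))
open_gripper(); P=get_tool_pos(); movel([P[0],P[1],.2],v=.2)
# tilted push poses
Rt=lambda t:R.from_rotvec(-t*np.r_[rot(YAW)@[0,1],0])*R.from_euler('z',yawof(YAW))*R.from_quat([0,1,0,0])
for t in(.5,.7):
  for e in(0,np.pi/2,-np.pi/2):
    r=Rt(t)*R.from_euler('z',e); m=r.as_matrix(); qq=r.as_quat(); qq=[qq[3],*qq[:3]]
    ok=[inverse_kinematics(np.r_[L(x,0),.035]-.022*m[:,2],qq) is not None for x in(-.20,-.13,-.052)]
    print(t,round(e,2),np.round(m[:,2],2),rot(YAW).T@m[:2,2],ok)
save("wrist","pot1.png")
for d in mark_of("wrist","pot")[:2]: print(round(d["p"],2),np.round(rot(YAW).T@(w("wrist",d["point"])[:2]-C),4))
print(get_t())
E
python3 p1.py
```

```text
hit False [0.47171137 0.1324198  0.05052346]
open 0.0034884893262189065 [-0.06712186 -1.90024238  3.4006201 ]
False [0.51749232 0.03493072 0.05007224] 0.0035286405893908317 [-0.7  2.6  4.2]
False [ 0.52181999 -0.01596755  0.05005253] 0.003306725620859613 [ 1.3 -5.2  3.8]
0.5 0 [ 0.04 -0.48 -0.88] [4.79425539e-01 6.54639152e-18] [True, True, True]
0.5 1.57 [ 0.04 -0.48 -0.88] [ 4.79425539e-01 -5.81189205e-17] [True, True, True]
0.5 -1.57 [ 0.04 -0.48 -0.88] [ 4.79425539e-01 -5.81189205e-17] [True, True, True]
0.7 0 [ 0.05 -0.64 -0.76] [ 6.44217687e-01 -1.79950331e-17] [True, True, True]
0.7 1.57 [ 0.05 -0.64 -0.76] [6.44217687e-01 1.86216101e-17] [True, True, True]
0.7 -1.57 [ 0.05 -0.64 -0.76] [ 6.44217687e-01 -2.74422871e-17] [True, True, True]
0.71 [-0.0684  0.0016]
86.4667
```

```bash
cat > p2.py <<'E'
from r import *
r=R.from_rotvec(-.6*np.r_[rot(YAW)@[0,1],0])*R.from_euler('z',yawof(YAW))*R.from_quat([0,1,0,0])
z=r.as_matrix()[:,2]; q=r.as_quat(); q=[q[3],*q[:3]]
T=lambda x,h:np.r_[L(x,.001),h]-.022*z
tipx=lambda:(rot(YAW).T@((np.array(get_tool_pos())+.022*z)[:2]-C))[0]
grab(40)
move_to(T(-.19,.15),q); movel(T(-.17,.035),v=.15)
h=movel(T(-.040,.035),v=.05,stop_force=12); print("stop",h,tipx(),np.round(get_wrist_force(),1))
movel(T(-.17,.035),v=.15); movel(T(-.19,.2),v=.2)
for n in("wrist","top"):
    save(n,"pot2%s.png"%n)
    for d in mark_of(n,"pot")[:2]: print(n,round(d["p"],2),np.round(rot(YAW).T@(w(n,d["point"])[:2]-C),4),w(n,d["point"])[2])
print(get_t())
E
python3 p2.py
```

```text
stop True -0.054517037018754606 [0.9 5.  3.3]
top 0.92 [0.0047 0.006 ] -0.0016263196251307122
93.35
```

View pics/pot2wrist.png

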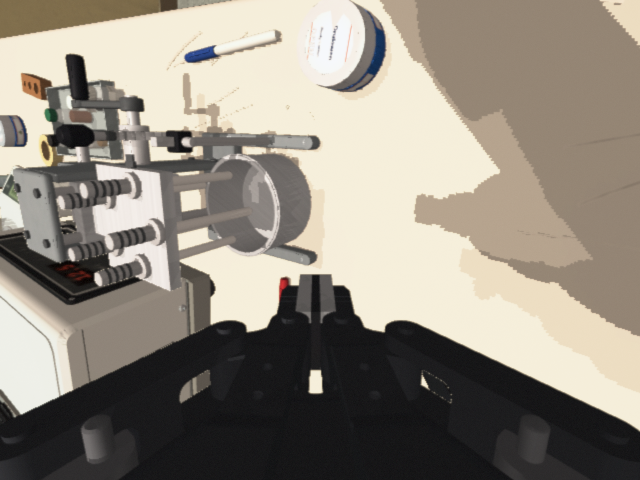

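The pot is home between the foot bars and the rods hang above it. Before gripping the knob I'll look closely at what surrounds it.

```bash
python3 - <<'E'
import cv2,numpy as np,pickle
o=[]
for y in(0,150):
    im=cv2.imread("pics/m_-140_%d.png"%y); c=pickle.load(open("pics/m_-140_%d.pkl"%y,"rb"))
    q=np.array(c["view"])@[.4695,-.2022,.18,1]; u=np.array(c["camera_matrix"])@[q[0],-q[1],-q[2]]; u=(u[:2]/u[2]).astype(int); print(y,u)
    a=im[max(0,u[1]-70):u[1]+80,max(0,u[0]-75):u[0]+75]; o.append(cv2.resize(a,(400,400),interpolation=cv2.INTER_CUBIC))
cv2.imwrite("pics/knob.png",np.hstack(o))
E
```

```text
0 [251 197]
150 [373 191]
```

View pics/knob.png

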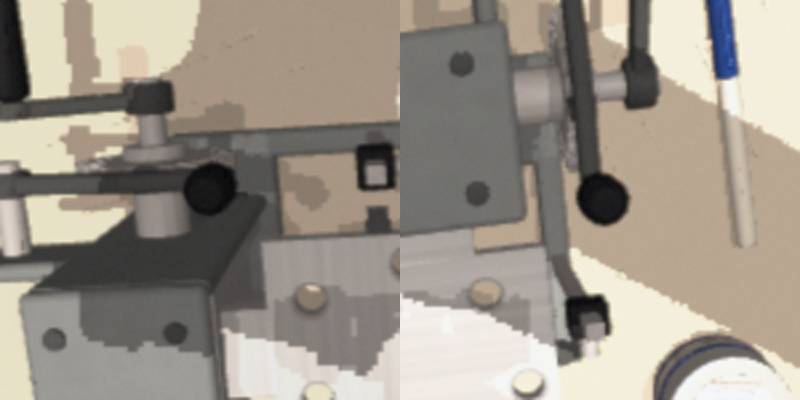

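The knob (right panel (602,198)) sits on an arm that runs back along lift +x, clear of the marker post and the crank. I'll grip it closing along lift x, swing it on its arc for about 4.5 s, then measure.

```bash
cat > k.py <<'E'
import sys
from r import *
KX,KY,ZT=.0632,-.0678,.198
Y=np.r_[rot(YAW)@[0,1],0]; r0=R.from_euler('z',yawof(YAW))*R.from_quat([0,1,0,0])
def pose(th):
    v=np.array([-.09,ZT-.138]); x=KX+.09+v[0]*np.cos(th)+v[1]*np.sin(th); z=.138-v[0]*np.sin(th)+v[1]*np.cos(th)
    q=(R.from_rotvec(th*Y)*r0).as_quat(); return np.r_[L(x,KY),z],[q[3],*q[:3]]
def lower(hold,th=.25):
    p,q=pose(0); open_gripper(); move_to(p+[0,0,.08],q); h=movel(p,v=.08,stop_force=10)
    grab(25); print("knob",h,get_opening(),np.round(get_wrist_force(),1))
    p1,q1=pose(th); t=get_t(); movel(p1,q1,v=.05); print("up",get_t()-t,get_opening(),np.round(get_wrist_force(),1))
    wait(hold); movel(p,q,v=.06); print("down",get_t()-t,get_opening(),np.round(get_wrist_force(),1))
    open_gripper(); movel(p+[0,0,.08],v=.2)
def measure(f):
    for i,(x,y) in enumerate([(-.08,0),(0,-.08),(-.05,-.06)]):
        move_to([*L(x,y),.40],quat(yawof(YAW+(np.pi/2 if i==0 else 0)))); save("wrist","%s_%d.png"%(f,i))
        for k in["pointer","marker","hole0","pot"]:
            print(k,[(round(d["p"],2),*np.round(w("wrist",d["point"]),4)) for d in mark_of("wrist",k)[:5] if d["p"]>.4])
    print(get_t())
if __name__=="__main__":
    measure("m0")
    lower(float(sys.argv[1])); print(get_t())
    measure("m1")
E
python3 k.py 4.2
```

```text
pointer [(0.88, np.float64(0.4773), np.float64(-0.1378), np.float64(0.1711))]
marker [(0.67, np.float64(0.47), np.float64(-0.2008), np.float64(0.1796)), (0.49, np.float64(0.4706), np.float64(-0.1312), np.float64(0.1244))]
hole0 [(0.94, np.float64(0.4984), np.float64(-0.1253), np.float64(0.1773)), (0.93, np.float64(0.5624), np.float64(-0.1186), np.float64(0.1759)), (0.61, np.float64(0.5315), np.float64(-0.097), np.float64(0.1729))]
pot [(0.89, np.float64(0.5345), np.float64(-0.1338), np.float64(-0.0017)), (0.48, np.float64(0.3847), np.float64(-0.0513), np.float64(0.0009))]
pointer [(0.77, np.float64(0.4786), np.float64(-0.1347), np.float64(0.1739)), (0.59, np.float64(0.5561), np.float64(-0.1576), np.float64(0.1789))]
marker [(0.67, np.float64(0.4722), np.float64(-0.1358), np.float64(0.1273))]
hole0 [(0.8, np.float64(0.5544), np.float64(-0.1583), np.float64(0.1759)), (0.76, np.float64(0.5335), np.float64(-0.1006), np.float64(0.1752)), (0.73, np.float64(0.499), np.float64(-0.124), np.float64(0.1758)), (0.56, np.float64(0.516), np.float64(-0.1651), np.float64(0.1769))]
pot [(0.74, np.flo
[... 1858 characters left out ...]
9), np.float64(-0.0539), np.float64(0.0028))]
pointer [(0.87, np.float64(0.4775), np.float64(-0.1388), np.float64(0.1389)), (0.68, np.float64(0.5332), np.float64(-0.1399), np.float64(0.0011))]
marker [(0.53, np.float64(0.4673), np.float64(-0.1361), np.float64(0.1286))]
hole0 [(0.88, np.float64(0.5128), np.float64(-0.1647), np.float64(0.1428)), (0.75, np.float64(0.5319), np.float64(-0.102), np.float64(0.1422)), (0.75, np.float64(0.5525), np.float64(-0.1624), np.float64(0.1465)), (0.65, np.float64(0.501), np.float64(-0.127), np.float64(0.1473)), (0.64, np.float64(0.5632), np.float64(-0.1207), np.float64(0.1437))]
pot [(0.72, np.float64(0.5333), np.float64(-0.1415), np.float64(-0.0007))]
111.35
```

```bash
sed -i 's/^KX,KY,ZT=.0632/KX,KY,ZT=.0612/; s/^    measure("m0")/    pass/; s/measure("m1")/measure("m2")/' k.py; python3 k.py 1.1 | sed 's/np.float64//g'
```

```text
knob False 0.016674985957296194 [-2.8 11.4  7.1]
up 0.6916999999999973 0.01635684414557002 [-5.1 10.7  6.7]
down 2.3917 0.016588748654430097 [-2.8 15.2  7.3]
117.6667
pointer [(0.75, (0.4786), (-0.1378), (0.1251))]
marker [(0.57, (0.4694), (-0.1332), (0.1302)), (0.44, (0.5522), (-0.1576), (0.1288))]
hole0 [(0.93, (0.5616), (-0.12), (0.1277)), (0.86, (0.5535), (-0.1574), (0.129)), (0.76, (0.5315), (-0.0993), (0.1268)), (0.58, (0.4985), (-0.1253), (0.1276)), (0.56, (0.5143), (-0.1631), (0.1295))]
pot [(0.97, (0.5328), (-0.1349), (-0.0033))]
pointer [(0.9, (0.4789), (-0.1374), (0.1273))]
marker []
hole0 [(0.95, (0.4982), (-0.1276), (0.1304)), (0.84, (0.5141), (-0.165), (0.1297)), (0.79, (0.5618), (-0.1191), (0.1283)), (0.78, (0.5549), (-0.1553), (0.1313)), (0.73, (0.5317), (-0.0999), (0.1267))]
pot [(0.78, (0.5353), (-0.1378), (-0.0005))]
pointer [(0.65, (0.477), (-0.14), (0.1266))]
marker [(0.54, (0.47), (-0.1349), (0.129))]
hole0 [(0.97, (0.5501), (-0.16), (0.1314)), (0.93, (0.5587), (-0.123), (0.1268)), (0.89, (0.4985), (-0.1285), (0.1339)), (0.78, (0.5129), (-0.1658), (0.1296)), (0.7, (0.5334), (-0.1024), (0.1307))]
pot []
122.075
```

```bash
python3 - <<'E'
from r import *
r=R.from_rotvec(-.9*np.r_[0,1,0])*R.from_quat([0,1,0,0])
q=r.as_quat()
for P in([.33,-.14,.30],[.36,-.14,.33],[.38,-.14,.38]):
    try: move_to(P,[q[3],*q[:3]]); break
    except PlanningError as e: print(e)
im=capture("wrist"); cv2.imwrite("pics/fin.png",im[:,:,::-1])
print(get_tool_pos(),proj("wrist",[.4775,-.138,.125]),get_t())
for k in["pointer","marker","pawl_knob","pot"]: print(k,[(round(d["p"],2),*np.round(w("wrist",d["point"]),4)) for d in mark_of("wrist",k)[:2]])
E
```

```text
the arm cannot take that pose within its joint ranges
the arm cannot take that pose within its joint ranges
the arm cannot take that pose within its joint ranges
[ 0.46752417 -0.0894362   0.39998483] [272.2763291  204.12786175] 122.125
pointer [(0.92, np.float64(0.4777), np.float64(-0.1391), np.float64(0.1245))]
marker [(0.79, np.float64(0.4664), np.float64(-0.1361), np.float64(0.1257)), (0.56, np.float64(0.5518), np.float64(-0.1565), np.float64(0.1283))]
pawl_knob []
pot []
```

View pics/fin.png

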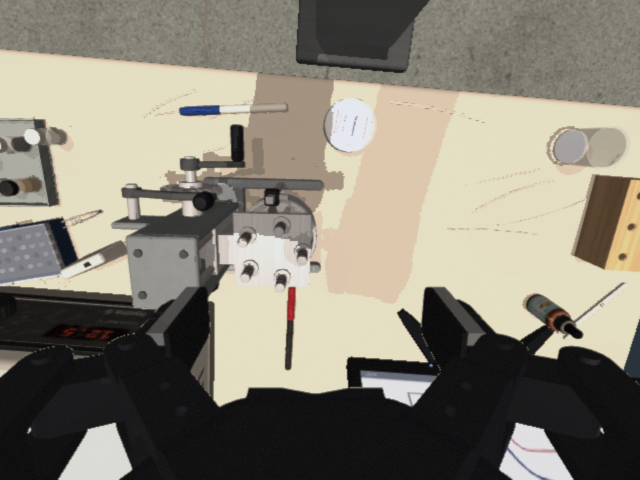

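All five rods are still in the lowered carrier (about (272,255)), the pot is under it, and the pointer at (272,204) is beside the marker. I'll check the pawl's rest position from the knob and then hand in.

```bash
python3 - <<'E'
from r import *
print(proj("wrist",[.4695,-.2022,.18]),proj("wrist",[.4695,-.2022,.188]))
move_to([*L(.02,-.05),.42],quat(yawof(YAW))); capture("wrist")
for k in["pawl_knob","pot","pointer","marker"]: print(k,[(round(d["p"],2),*np.round(w("wrist",d["point"]),4)) for d in mark_of("wrist",k)[:2]])
print(hand_in(),get_t())
E
```

```text
[199.59778359 200.64367859] [196.93970851 202.07336656]
pawl_knob []
pot [(0.24, np.float64(0.4944), np.float64(-0.1236), np.float64(0.0338))]
pointer [(0.9, np.float64(0.477), np.float64(-0.137), np.float64(0.127))]
marker [(0.68, np.float64(0.467), np.float64(-0.1312), np.float64(0.1258))]
the job is handed in; nothing more can be done
the job is handed in; nothing more can be done
```

The job is handed in: the pot is home (measured within about 4 mm), all five rods hang in the carrier, and the pointer measured within about 4 mm of the marker's mid-height. The carrier held its height after I let go of the pawl, and the knob showed within a few pixels of its rest position. No verdict was returned.

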